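# Shut and lock the light box's service cover

## Task

On the conservation bench, the hinged service cover of the light box has been left ajar. Push the cover fully down with a fingertip, then set a fingertip in the slot of its big quarter-turn fastener and turn it clockwise as far as it goes, so that the cover is shut flush and locked. Touch and push only: do not raise the cover or push aside any of the things lying about, and take the hand away at the end.

Things in the scene. Friction and masses are not known exactly. Their poses are not given: they have to be found in the camera images.
- lightbox: White light box fixed to the bench, 262 mm deep, top 70 mm above the bench. Origin: on the bench, under the middle of its right-hand part, an open-topped service bay 242 mm wide with 8 mm walls, which the cover closes. To the left (y 121 to 541 mm) lies the solid lit field. Axes: x from the robot side to the hinge side, y left to the lit field, z up. Place and yaw vary.
- cover (a joint): Opening angle (rad) of the grey service cover; 0 = shut (hard stop), top flush with the box top; start 0.35 to 0.5. Plate 230 mm (hinge to free edge) x 220 mm (y) x 18 mm. Hinge line along the box's y at its x = 115 mm, z = 70 mm, in the cover's top face. The free edge, nearest the robot, stands up. The stiff hinge stays where left; 1 to 5 N near the free edge pushes it down.
- cover_lip (a point): Middle of the cover's free edge, on its top face, 230 mm from the hinge. Axes are the cover's: x towards the hinge, y left, z out of the top face. The plain plate beside the dial, out to the cover's corners, is free to press on.
- dial_center (a point): Point on the dial's axis, level with the cover's top face, 150 mm from the hinge, midway across. Fixed to the cover, axes those of the cover. The dial is plain aluminium, 95 mm diameter, flush in the cover. One straight slot 36 mm wide, 13 mm deep crosses its whole diameter through the axis, a solid half-moon on either side; a fingertip can push a slot wall anywhere along it.
- dial (a joint): Turn of the dial (rad), clockwise from above. 0: slot along the box's y (crosswise, unlocked); 1.571: slot along its x (locked, hard stop). Start 0 to 0.3. Stays where left; 0.08 N m turns it (3 to 4 N at 22 mm from the axis). A tongue under it slips beneath a keeper in the bay only with the cover shut (within about 0.02 rad); turned while ajar it would block the cover.
- mount: Bystander: glass mount 190 x 250 x 8 mm with a brown leaf in it, lying on the lit field. Origin: centre of its underside.
- magnifier: Bystander: black square magnifier, 70 mm frame with an 85 mm handle, 12 mm thick, lying on the glass mount. Origin: under the middle of the lens.
- folder: Bystander: flat ivory-coloured folding bone, 130 x 22 x 6 mm, on the box top just left of the cover. Origin: centre of its underside.
- weight: Bystander: small round steel weight, 36 mm diameter, 32 mm high, on the box top just left of the cover. Origin: centre of its underside.
- brush: Bystander: brush lying on the bench to the right of the light box. Origin on its underside.
- jar: Bystander: amber jar, 60 mm diameter, 70 mm high, on the bench to the right of the box. Origin: centre of its underside.
- bottle: Bystander: white bottle, 60 mm diameter, 120 mm high, on the bench to the right of the box. Origin: centre of its underside.
- eraser: Bystander: white eraser 22 x 50 x 13 mm on the bench between robot and light box. Origin: centre of its underside.

How it is judged:
By the outcome, as a careful person would: the job done as asked, in the order asked, and still so for the second after the job is handed in, with the robot touching nothing.
It also fails if it takes over 48 s, if anything falls off the work surface, if the arm or the gripper's body presses on something with over 40 N, if the wrist force passes 120 N, or if a joint passes its speed limit or range.

## Robot

A 7-joint arm with a two-finger parallel gripper is mounted at the origin on the work surface. World frame = base frame: x ahead of the robot, y to its left, z up, the work surface at z = 0. Lengths are in mm, angles in rad, forces in N, time in s.
With the tool pointing down it reaches from about 400 to 875 mm from the base axis. Payload 4.4 kg.
Tool frame: the origin (TCP) lies between the finger pads; the fingertips stand ctrl.finger_overhang ahead of it and the grasp point (between the pads) lies 11 mm behind it (ctrl.finger_overhang is the distance from the TCP to the fingertips, in mm); z points along the fingers, y is the direction in which the jaws open and shut (so a half turn about z gives the same grasp; the last joint's range is limited). The gripper opens to 85 mm and grips with 20 to 120 N. Pads are 22 mm wide; open, the fingers measure 114 mm over their backs; the gripper's body (76 mm by 85 mm) begins 54 mm behind the grasp point. The pads swing forward as they close: fully open they stand 13 mm farther back than shut.
Start: joints at [-1.261, 0.628, 0.038, 1.517, -0.027, 0.996, -0.02], TCP at [238.539, 604.663, 239.313] pointing down, gripper open.
Joint ranges: [-3.06, 3.06], [-0.37, 2.12], [-1.25, 1.32], [0.18, 2.47], [-1.1, 4.24], [0.23, 1.98], [-2.94, 2.94]. Speed limits (rad/s): [2.57, 2.57, 3.14, 3.14, 3.14, 3.14, 3.14].

## Interface

Orientations are given as [roll, pitch, yaw] about the fixed x, y, z axes, in that order (R = Rz(yaw) Ry(pitch) Rx(roll)).
In Python, from cell import ctrl gives the robot as it stands. The module is installed in compiled form; this text tells all that it offers.
- The arm moves only by the tool step_arm, never from a script. Its argument "deltas" is a list that holds one entry, the list of rows, each a list of 7 numbers: the opening, from 0 (shut) to 1 (fully open), then the shift along the world's x, y, z in mm, then the turn, a rotation vector about the world's x, y, z in rad. In form: [[[grip, tx, ty, tz, rx, ry, rz], ...]]. A call has 1 to 10 rows; each row shifts and turns the commanded pose from where the row before left it; what a row does not reach is not made up. A row lasts 1/12 s, in which the tool goes at most 41.7 mm and 7.16 degrees, less where a joint would pass 70% of its speed; a pose out of reach is approached as far as the arm can. A call is refused whole if a number of a shift passes 41.7 or a number of a turn 0.125, either way. A call with a gripper value outside its range is refused whole. The fingers move at their own pace and stop on an object; the grip force is fixed at half the most. Time passes only in rows, so rows that do not move let the fingers close. It gives the time, the measured TCP pose, the force and the opening at its end, in the units of the state.
- ctrl.read_state(): the state, without advancing time (a new reading comes with each control period).
- ctrl.get_image(name): name is "side" or "top"; returns (picture, depth): 384x512x3 uint8, red, green, blue; 384x512 float32, mm along the optical axis (not along the pixel's ray), 0 where there is no reading.
- ctrl.camera_info(name): a dict with "intrinsics" (3x3 intrinsics, pixels), "rvec" (rotation vector, rad) and "tvec" (3), from world to camera coordinates, as OpenCV has them. Camera axes: x right, y down, z forward; pixel columns grow to the right and rows downward; lengths in mm; the calibration is good to about 2 mm. A picture is of the moment at which its call begins. camera_info takes no time and is no camera call.
- ctrl.finish_job(): hands the job in, once; it reports no verdict.
The state is a dict: "clock": time; "qpos": joint angles; "qd": joint speeds; "tau": joint torques, N m; "eef_pos": TCP position; "tool_rot": TCP orientation; "force": force on the tool from outside, world axes, zero at the start; "torque": the same for the moment, N m; "width": finger opening in mm.
Only numpy, scipy, OpenCV 4.12 (cv2) and the standard library are available. Lean on these libraries where they do the work, as an engineer would, in place of code of your own. Each camera call takes 0.05 s, during which the arm holds its last target.

## Working session

There is one attempt and no reset: what is moved stays moved. The work goes in short steps, Python scripts to look and compute and a tool call to move; the robot and the scene stay as the last step left them, time stands still between calls to the robot, and variables do not carry over. Pictures are saved under pics/ and viewed, and the job is handed in when it is done.

Besides the shell and the picture viewer there is one more tool, called after "Request:" in YAML: its name, and indented under it one key for each argument. step_arm: Moves the arm, as the interface text tells. Its arguments: {"type":"object","properties":{"deltas":{"type":"array"}},"required":["deltas"]}

```bash
mkdir -p pics; cat > h.py <<'E'
import numpy as np, cv2
from cell import ctrl
def snap(n,tag):
    p,d=ctrl.get_image(n); cv2.imwrite(f'pics/{tag}.png',p[:,:,::-1]); np.save(f'{tag}_d.npy',d); return p,d
def cam(n):
    c=ctrl.camera_info(n); R=cv2.Rodrigues(np.array(c['rvec'],float))[0]; return np.array(c['intrinsics'],float),R,np.array(c['tvec'],float).ravel()
def pt(n,u,v,d):
    K,R,t=cam(n); return R.T@(np.linalg.inv(K)@[u,v,1]*d-t)
def ray(n,u,v,z):
    K,R,t=cam(n); c=-R.T@t; r=R.T@np.linalg.inv(K)@[u,v,1]; return c+r*(z-c[2])/r[2]
def proj(n,P):
    K,R,t=cam(n); q=K@(R@np.array(P,float)+t); return q[:2]/q[2]
E
python3 - <<'E'
from h import *
snap('top','top0'); snap('side','side0')
s=ctrl.read_state(); print(s, ctrl.finger_overhang)
for n in('top','side'):
    K,R,t=cam(n); print(n,-R.T@t,K[0,0],R[2])
E
```

```text
{'clock': 0.1, 'qpos': array([-1.26078497,  0.62923001,  0.03845007,  1.51826526, -0.0269522 ,
        0.99627408, -0.02000678]), 'qd': array([-0.00019656, -0.00283964, -0.00099161, -0.00411013,  0.00121233,
        0.00033325,  0.00090405]), 'tau': array([ 2.45572803e-03, -5.64533901e+01,  1.22995734e+00, -1.93976158e+01,
        1.12001112e-02,  5.37978791e-03, -7.23635083e-06]), 'eef_pos': array([238.3586194 , 604.14537902, 238.49731406]), 'tool_rot': array([-3.13993489e+00,  5.83223255e-05,  2.76579634e+00]), 'force': array([-0.04527003, -0.88402603,  0.1832019 ]), 'torque': array([-0.04725764,  0.01779328,  0.04512793]), 'width': 85.35955779697133} 8.0
top [ 386.34972225   31.48056989 1312.28135977] 409.05010679375505 [ 0.14310219  0.00303883 -0.98970325]
side [ 224.65720066 -624.2161288   586.01680636] 372.4665620867457 [ 0.38734512  0.74096057 -0.54858108]
```

View pics/top0.png

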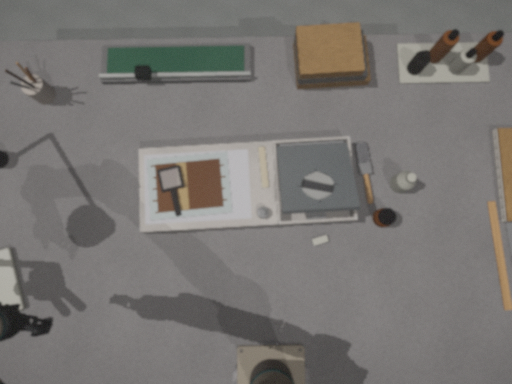

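View pics/side0.png

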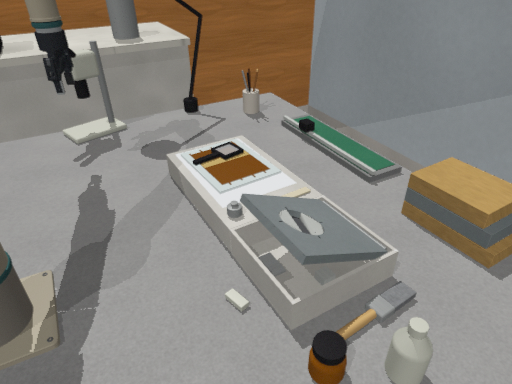

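The top view shows the light box at about (140–358, 137–230), the cover at (277–357, 140–215) and the dial near (318, 185). The side view shows the cover ajar, with its free edge running from (243,200) to (290,258). Next I'll measure these.

```bash
python3 - <<'E'
from h import *
p=cv2.imread('pics/top0.png'); d=np.load('top0_d.npy')
cv2.imwrite('pics/topz.png',cv2.resize(p[125:245,255:405],None,fx=5,fy=5,interpolation=cv2.INTER_CUBIC))
s=cv2.imread('pics/side0.png')
cv2.imwrite('pics/sidez.png',cv2.resize(s[170:320,200:400],None,fx=4,fy=4,interpolation=cv2.INTER_CUBIC))
# cover plane from depth
K,R,t=cam('top')
vs,us=np.mgrid[148:206,285:348]; dd=d[148:206,285:348]
P=np.array([pt('top',u,v,z) for u,v,z in zip(us.ravel(),vs.ravel(),dd.ravel()) if z>0])
c=np.median(P,0)
Q=P
for _ in range(6):
    m=Q.mean(0); n=np.linalg.svd(Q-m)[2][2]; n*=np.sign(n[2]); r=(P-m)@n; Q=P[abs(r)<2.5]
print(m,n,len(P),len(Q),'tilt',np.arccos(n[2]),'yaw',np.arctan2(n[1],n[0]))
np.save('plane.npy',np.r_[m,n])
print('lit field z', pt('top',240,170,d[170,240]), 'bench',pt('top',250,260,d[260,250]))
E
```

```text
Traceback (most recent call last):
  File "h.py", line 8, in pt
    K,R,t=cam(n); return R.T@(np.linalg.inv(K)@[u,v,1]*d-t)
          ~~~^^^
  File "h.py", line 6, in cam
    c=ctrl.camera_info(n); R=cv2.Rodrigues(np.array(c['rvec'],float))[0]; return np.array(c['intrinsics'],float),R,np.array(c['tvec'],float).ravel()
ValueError: time passes only in moves, steps and waits
```

View pics/topz.png

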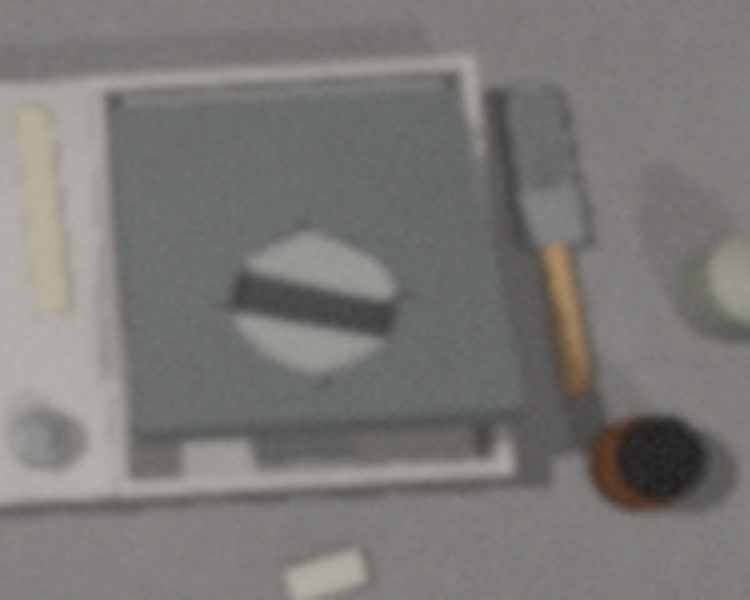

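View pics/sidez.png

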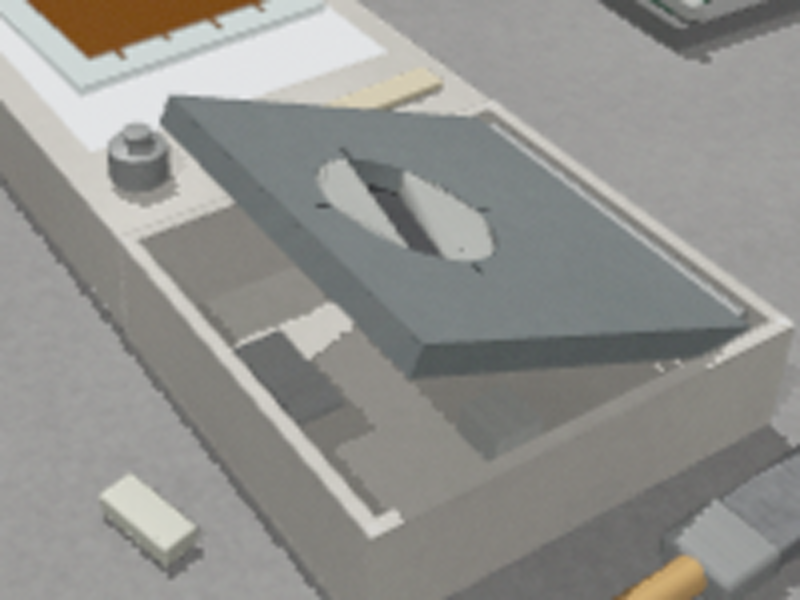

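The zoomed views show the box's right-hand part with its corners at about (350,137) and (358,220). The slot runs from the upper left (302,182) to the lower right (334,190), so the dial has already turned a little clockwise.

```bash
cat > cache.py <<'E'
E
python3 - <<'E'
from cell import ctrl
import pickle
pickle.dump({n:ctrl.camera_info(n) for n in('top','side')},open('cams.pkl','wb'))
E
sed -i "s/c=ctrl.camera_info(n);/c=CAMS[n];/; 2a import pickle; CAMS=pickle.load(open('cams.pkl','rb'))" h.py
python3 - <<'E'
from h import *
d=np.load('top0_d.npy')
P=[]
for v in range(148,206):
  for u in range(287,346):
    if d[v,u]>0: P.append(pt('top',u,v,d[v,u]))
P=np.array(P);Q=P
for _ in range(8):
    m=Q.mean(0); n=np.linalg.svd(Q-m)[2][2]; n*=np.sign(n[2]); r=(P-m)@n; Q=P[abs(r)<2.5]
print(m,n,len(P),len(Q),'tilt',np.arccos(n[2]),'yaw of -n',np.arctan2(-n[1],-n[0]))
print('lit', pt('top',240,170,d[170,240]), 'bench',pt('top',250,260,d[260,250]))
# box corners: pixel in zoom /5 + offset
def z(u,v): return u/5+255-.4, v/5+125-.4
for nm,q in dict(hingeR=(477,57),robotR=(514,474),mid_hinge=(0,86),robL=(0,500)).items():
    print(nm, ray('top',*z(*q),70).round(1))
def zs(u,v): return u/4+200-.375, v/4+170-.375
for nm,q in dict(hingeR=(792,324),robotR=(375,536)).items():
    print('side',nm, ray('side',*zs(*q),70).round(1))
# cover corners on plane
def onpl(nm,u,v):
    K,R,t=cam(nm); c=-R.T@t; r=R.T@np.linalg.inv(K)@[u,v,1]; return c+r*((m-c)@n)/(r@n)
C={}
for nm,q in dict(hL=(110,95),hR=(455,85),fL=(133,432),fR=(522,412),dial=(315,303),slotL=(238,289),slotR=(396,317)).items():
    C[nm]=onpl('top',*z(*q)); print(nm,C[nm].round(1))
for nm,q in dict(fL=(170,97),fR=(425,346),hR=(745,318),hL=(490,118)).items():
    print('side',nm,onpl('side',*zs(*q)).round(1))
print(C['fR']-C['fL'],np.linalg.norm(C['fR']-C['fL']))
E
```

```text
[ 608.25225075 -143.13079541  114.5978974 ] [0.38998422 0.01713261 0.92066214] 3409 2420 tilt 0.4010229889322368 yaw of -n -3.0976893357882083
lit [636.1330809   84.08553811  70.72020304] bench [359.63416514  58.10779539  -2.7510907 ]
hingeR [ 739.1 -260.9   70. ]
robotR [ 478.  -270.9   70. ]
mid_hinge [725.3  37.7  70. ]
robL [466.9  41.3  70. ]
side hingeR [ 736.1 -258.4   70. ]
side robotR [ 478.9 -270.5   70. ]
hL [719.6 -31.1  65.3]
hR [ 721.8 -246.6   68.4]
fL [498.4 -35.1 159.1]
fR [ 506.3 -255.3  159.9]
dial [ 575.6 -145.3  128.5]
slotL [ 585.4 -101.   123.5]
slotR [ 565.8 -191.4  133.5]
side fL [495.  -44.  160.7]
side fR [ 505.3 -260.1  160.4]
side hR [ 719.1 -243.4   69.5]
side hL [716.2 -32.1  66.8]
[   7.93320347 -220.1614953     0.73655352] 220.30561100739777
```

Request:
step_arm:
  deltas:
    - [[0, 8, -30, 0, 0, 0, 0.014], [0, 8, -30, 0, 0, 0, 0.014], [0, 8, -30, 0, 0, 0, 0.014], [0, 8, -30, 0, 0, 0, 0.014], [0, 8, -30, 0, 0, 0, 0.014], [0, 8, -30, 0, 0, 0, 0.014], [0, 8, -30, 0, 0, 0, 0.014], [0, 8, -30, 0, 0, 0, 0.014], [0, 8, -30, 0, 0, 0, 0.014], [0, 8, -30, 0, 0, 0, 0.014]]

```text
clock: 0.93
eef_pos: [318.5, 303.0, 239.1]
tool_rot: [-3.141, -0.0, 2.907]
force: [-0.1, 0.5, 0.5]
width: -0.3
```

Request:
step_arm:
  deltas:
    - [[0, 12, -30, 0, 0, 0, 0], [0, 12, -30, 0, 0, 0, 0], [0, 12, -30, 0, 0, 0, 0], [0, 12, -30, 0, 0, 0, 0], [0, 12, -30, 0, 0, 0, 0], [0, 12, -30, 0, 0, 0, 0], [0, 12, -30, 0, 0, 0, 0], [0, 12, -30, 0, 0, 0, 0], [0, 12, -30, 0, 0, 0, 0], [0, 12, -30, 0, 0, 0, 0]]

```text
clock: 1.77
eef_pos: [438.6, 3.1, 239.2]
tool_rot: [-3.142, -0.0, 2.906]
force: [0.6, -0.2, -1.3]
width: -0.2
```

Request:
step_arm:
  deltas:
    - [[0, 16, -30, 0, 0, 0, 0], [0, 16, -30, 0, 0, 0, 0], [0, 16, -30, 0, 0, 0, 0], [0, 16, -30, 0, 0, 0, 0], [0, 16, -30, 0, 0, 0, 0], [0, 0, 0, -20, 0, 0, 0], [0, 0, 0, -20, 0, 0, 0], [0, 0, 0, -10, 0, 0, 0], [0, 0, 0, 0, 0, 0, 0]]

```text
clock: 2.52
eef_pos: [516.6, -144.7, 186.9]
tool_rot: [3.141, -0.006, 2.906]
force: [-0.8, -0.1, 0.4]
width: 0.0
```

Request:
step_arm:
  deltas:
    - [[0, 0, -1, -8, 0, 0, 0], [0, 0, -1, -8, 0, 0, 0], [0, 0, 0, -6, 0, 0, 0], [0, -2, 0, -6, 0, 0, 0], [0, -2, 0, -6, 0, 0, 0], [0, -2, 0, -6, 0, 0, 0], [0, -1, 0, -6, 0, 0, 0], [0, 0, 0, 0, 0, 0, 0]]

```text
clock: 3.18
eef_pos: [510.7, -147.3, 142.3]
tool_rot: [-3.142, -0.002, 2.906]
force: [0.8, 0.3, 0.6]
width: -0.1
```

```bash
python3 - <<'E'
from h import *
p,_=snap('side','side1'); cv2.imwrite('pics/s1z.png',cv2.resize(p[120:320,180:400,::-1],None,fx=3,fy=3))
print(ctrl.read_state()['force'])
E
```

```text
[-0.61849139  0.26897812 -0.56188374]
```

View pics/s1z.png

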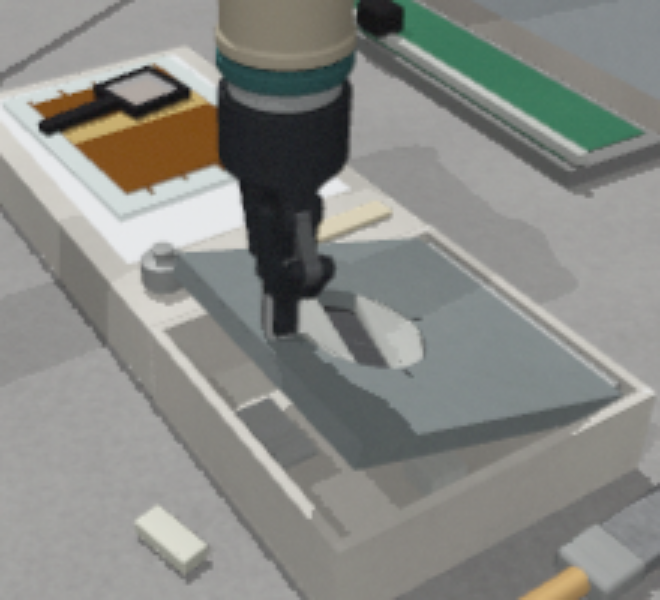

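The fingertip, at about (285,335) in the crop, sits on the plate between the dial and the free edge, and the cover has gone down. I'll keep pushing along the arc.

Request:
step_arm:
  deltas:
    - [[0, -2, 0, -7, 0, 0, 0], [0, -2, 0, -7, 0, 0, 0], [0, -2, 0, -7, 0, 0, 0], [0, -1, 0, -7, 0, 0, 0], [0, -1, 0, -7, 0, 0, 0], [0, 0, 0, -7, 0, 0, 0], [0, 0, 0, -6, 0, 0, 0], [0, 0, 0, -4, 0, 0, 0], [0, 0, 0, 0, 0, 0, 0]]

```text
clock: 3.98
eef_pos: [502.3, -147.1, 90.1]
tool_rot: [3.142, -0.003, 2.906]
force: [-0.1, 0.5, -0.4]
width: -0.1
```

Request:
step_arm:
  deltas:
    - [[0, 0, 0, -4, 0, 0, 0], [0, 0, 0, -4, 0, 0, 0], [0, 0, 0, -3, 0, 0, 0], [0, 0, 0, -2, 0, 0, 0], [0, 0, 0, -2, 0, 0, 0], [0, 0, 0, 0, 0, 0, 0]]

```text
clock: 4.48
eef_pos: [502.7, -147.1, 77.9]
tool_rot: [3.141, -0.001, 2.906]
force: [-5.0, 0.3, 20.5]
width: -0.1
```

Request:
step_arm:
  deltas:
    - [[0, 0, 0, 4, 0, 0, 0], [0, 0, 0, 12, 0, 0, 0], [0, 0, 0, 20, 0, 0, 0], [0, 0, 0, 20, 0, 0, 0], [0, -20, 0, 10, 0, 0, 0], [0, -25, 0, 0, 0, 0, 0], [0, -20, 0, 0, 0, 0, 0], [0, 0, 0, 0, 0, 0, 0]]

```text
clock: 5.15
eef_pos: [434.0, -147.1, 142.3]
tool_rot: [-3.142, -0.005, 2.904]
force: [-1.4, 0.7, 0.9]
width: -0.0
```

```bash
python3 - <<'E'
from h import *
p,_=snap('side','side2'); cv2.imwrite('pics/s2z.png',cv2.resize(p[170:320,200:400,::-1],None,fx=4,fy=4,interpolation=cv2.INTER_CUBIC))
p,_=snap('top','top2'); cv2.imwrite('pics/t2z.png',cv2.resize(p[125:245,255:405,::-1],None,fx=5,fy=5,interpolation=cv2.INTER_CUBIC))
E
```

```text
(no output)
```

View pics/s2z.png

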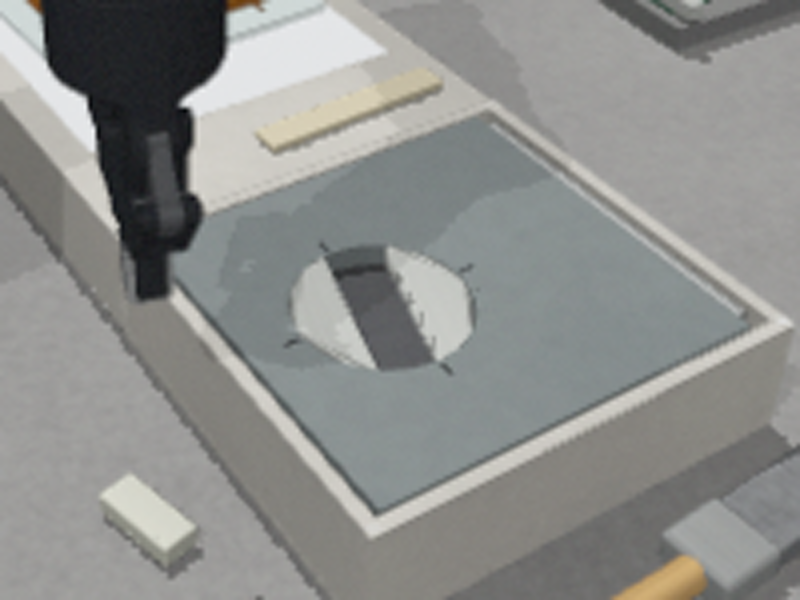

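View pics/t2z.png

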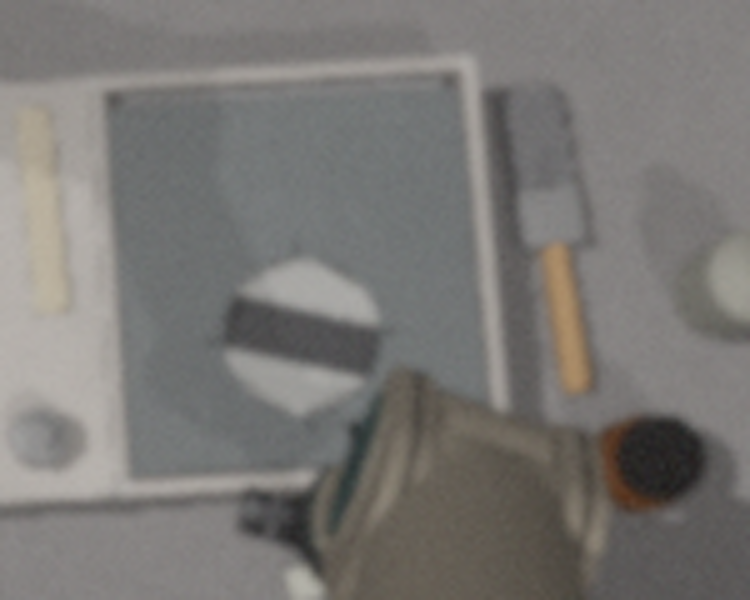

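The cover is now flush with the box top. The dial is centred at about (304,336) in the top crop and its slot is clear. Next I'll measure both.

```bash
python3 - <<'E'
from h import *
def z(u,v): return u/5+255-.4, v/5+125-.4
def zs(u,v): return u/4+200-.375, v/4+170-.375
T={k:ray('top',*z(*q),70) for k,q in dict(a=(240,296),b=(383,330),c=(225,340),d=(372,373),top=(302,255),bot=(302,417)).items()}
for k,v in T.items(): print(k,v.round(1))
print('cen corners',np.mean([T[k] for k in'abcd'],0).round(1),'cen arcs',((T['top']+T['bot'])/2).round(1))
for a,b in('ab','cd'):
    v=T[a]-T[b]; print('slot ang',np.arctan2(v[1],v[0]),np.linalg.norm(v))
S={k:ray('side',*zs(*q),70) for k,q in dict(a=(387,248),b=(434,358),c=(325,258),d=(377,368),t1=(322,244),t2=(450,373),t3=(470,267),t4=(288,345)).items()}
for k,v in S.items(): print('side',k,v.round(1))
print('cen',np.mean([S[k] for k in'abcd'],0).round(1),'ticks',np.mean([S['t1'],S['t2']],0).round(1),np.mean([S['t3'],S['t4']],0).round(1))
E
```

```text
a [ 590.  -108.1   70. ]
b [ 567.5 -195.1   70. ]
c [562.8 -98.   70. ]
d [ 541.  -187.3   70. ]
top [ 615.  -147.1   70. ]
bot [ 514.7 -143.5   70. ]
cen corners [ 565.4 -147.1   70. ] cen arcs [ 564.9 -145.3   70. ]
slot ang 1.3178001459280697 89.87290070979999
slot ang 1.3314918909865017 91.85976794081839
side a [ 590.2 -109.6   70. ]
side b [ 563.9 -192.    70. ]
side c [ 556.5 -100.6   70. ]
side d [ 535.5 -184.4   70. ]
side t1 [561.2 -89.7  70. ]
side t2 [ 564.8 -204.4   70. ]
side t3 [ 620.1 -144.1   70. ]
side t4 [ 505.5 -149.4   70. ]
cen [ 561.6 -146.7   70. ] ticks [ 563.  -147.1   70. ] [ 562.8 -146.8   70. ]
```

Request:
step_arm:
  deltas:
    - [[0, 27, 5, 0, 0, 0, 0], [0, 28, 5, 0, 0, 0, 0], [0, 28, 5, 0, 0, 0, 0], [0, 28, 5, -10, 0, 0, 0], [0, 26, 5, -15, 0, 0, -0.008], [0, 0, 0, -15, 0, 0, 0], [0, 0, 0, -15, 0, 0, 0], [0, 0, 0, 0, 0, 0, 0]]

```text
clock: 5.92
eef_pos: [575.3, -121.1, 84.2]
tool_rot: [3.141, -0.004, 2.899]
force: [-0.8, 0.3, -0.9]
width: 0.4
```

```bash
python3 - <<'E'
from h import *
p,_=snap('side','side3'); cv2.imwrite('pics/s3z.png',cv2.resize(p[170:320,200:400,::-1],None,fx=4,fy=4,interpolation=cv2.INTER_CUBIC))
print(ctrl.read_state()['qpos'].round(2))
E
```

```text
[ 0.1   0.75  0.09  1.82 -0.12  0.58  1.6 ]
```

View pics/s3z.png

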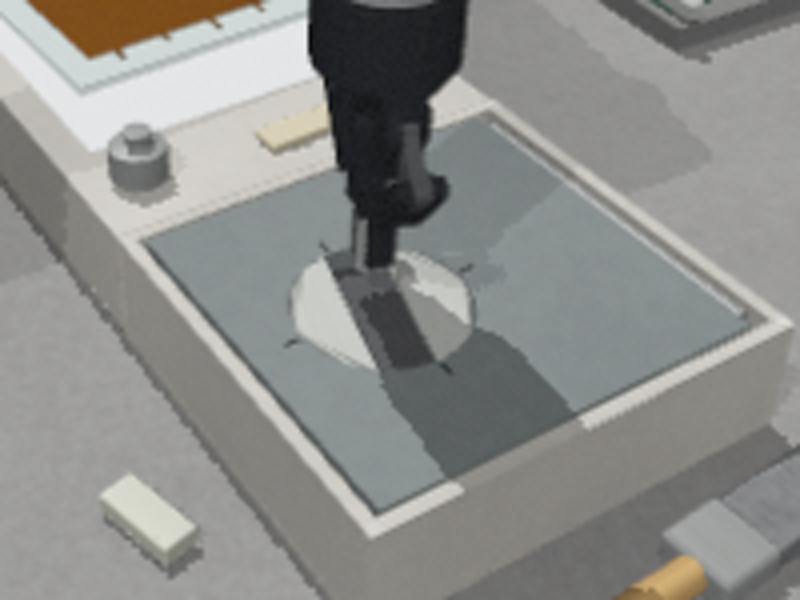

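The tip, at (378,265) in the crop, is over the slot but near its far wall. I'll shift back 5 mm and go down.

Request:
step_arm:
  deltas:
    - [[0, -5, -1, 0, 0, 0, 0], [0, 0, 0, 0, 0, 0, 0], [0, 0, 0, -5, 0, 0, 0], [0, 0, 0, -5, 0, 0, 0], [0, 0, 0, -4, 0, 0, 0], [0, 0, 0, 0, 0, 0, 0]]

```text
clock: 6.47
eef_pos: [570.0, -123.2, 72.6]
tool_rot: [3.142, -0.001, 2.898]
force: [-0.2, -0.2, -0.8]
width: -0.0
```

```bash
python3 - <<'E'
import numpy as np
C=np.array([565,-146.5]); p=np.array([570.,-123.2]); f0=1.325
for i in range(1,23):
    f=max(f0-0.065*i,0.0); e=min(7,2*i) if i<17 else min(10,7+(i-16))
    q=C+25*np.array([np.cos(f),np.sin(f)])+e*np.array([np.sin(f),-np.cos(f)])
    print(i,round(f,3),(q-p).round(1),q.round(1)); p=q
E
```

```text
1 1.26 [ 4.5 -0.1] [ 574.5 -123.3]
2 1.195 [ 3.3 -1.4] [ 577.9 -124.7]
3 1.13 [ 3.2 -1.7] [ 581.1 -126.4]
4 1.065 [ 2.1 -1.6] [ 583.2 -128. ]
5 1.0 [ 1.2 -1.2] [ 584.4 -129.2]
6 0.935 [ 1.1 -1.3] [ 585.5 -130.5]
7 0.87 [ 1.  -1.4] [ 586.5 -131.9]
8 0.805 [ 0.9 -1.4] [ 587.4 -133.3]
9 0.74 [ 0.8 -1.5] [ 588.2 -134.8]
10 0.675 [ 0.7 -1.5] [ 588.9 -136.3]
11 0.61 [ 0.6 -1.6] [ 589.5 -137.9]
12 0.545 [ 0.5 -1.6] [ 590.  -139.5]
13 0.48 [ 0.4 -1.6] [ 590.4 -141.2]
14 0.415 [ 0.3 -1.7] [ 590.7 -142.8]
15 0.35 [ 0.2 -1.7] [ 590.9 -144.5]
16 0.285 [ 0.1 -1.7] [ 591.  -146.2]
17 0.22 [ 0.2 -2.7] [ 591.1 -148.9]
18 0.155 [-0.1 -2.7] [ 591.1 -151.5]
19 0.09 [-0.3 -2.7] [ 590.8 -154.2]
20 0.025 [-0.6 -1.7] [ 590.2 -155.9]
21 0.0 [-0.2 -0.6] [ 590.  -156.5]
22 0.0 [0. 0.] [ 590.  -156.5]
```

Request:
step_arm:
  deltas:
    - [[0, 0, 0, -3, 0, 0, 0], [0, 4.5, 0, 0, 0, 0, -0.065], [0, 3.5, -1.5, 0, 0, 0, -0.065], [0, 3, -1.5, 0, 0, 0, -0.065], [0, 2, -1.5, 0, 0, 0, -0.065], [0, 1.5, -1.5, 0, 0, 0, -0.065], [0, 0, 0, 0, 0, 0, 0]]

```text
clock: 7.05
eef_pos: [583.3, -129.2, 69.9]
tool_rot: [-3.14, -0.003, 2.571]
force: [-3.2, 0.6, 2.0]
width: 0.1
```

Request:
step_arm:
  deltas:
    - [[0, 1, -1.5, 0, 0, 0, -0.065], [0, 1, -1.5, 0, 0, 0, -0.065], [0, 1, -1.5, 0, 0, 0, -0.065], [0, 1, -1.5, 0, 0, 0, -0.065], [0, 0.5, -1.5, 0, 0, 0, -0.065], [0, 0.5, -1.5, 0, 0, 0, -0.065], [0, 0.5, -1.5, 0, 0, 0, -0.065], [0, 0.5, -1.5, 0, 0, 0, -0.065], [0, 0, 0, 0, 0, 0, 0]]

```text
clock: 7.8
eef_pos: [589.1, -140.0, 69.7]
tool_rot: [-3.139, -0.004, 2.053]
force: [-3.5, 2.1, 2.3]
width: 0.1
```

```bash
python3 - <<'E'
from h import *
p,_=snap('side','side4'); cv2.imwrite('pics/s4z.png',cv2.resize(p[170:320,200:400,::-1],None,fx=4,fy=4,interpolation=cv2.INTER_CUBIC))
s=ctrl.read_state();print(s['force'],s['torque'])
E
```

```text
[-4.95691863  1.96103176  2.40095003] [ 0.48746018  1.05006355 -0.02588553]
```

View pics/s4z.png

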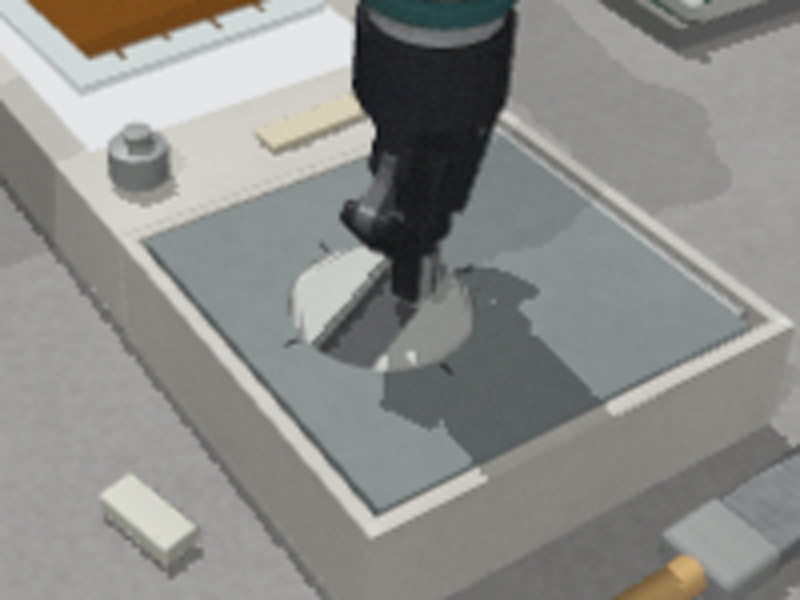

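The slot has turned well clockwise, now running from (345,345) to (425,275), with the tip inside it. I'll continue to the stop.

Request:
step_arm:
  deltas:
    - [[0, 0.5, -1.6, 0, 0, 0, -0.063], [0, 0, -1.7, 0, 0, 0, -0.063], [0, 0, -1.7, 0, 0, 0, -0.063], [0, 0, -2, 0, 0, 0, -0.063], [0, 0, -2, 0, 0, 0, -0.063], [0, 0, -2, 0, 0, 0, -0.063], [0, 0, -2, 0, 0, 0, -0.063], [0, 0, 0, 0, 0, 0, 0]]

```text
clock: 8.52
eef_pos: [589.5, -151.2, 69.4]
tool_rot: [-3.137, -0.005, 1.612]
force: [-4.3, 5.2, 1.4]
width: -0.1
```

Request:
step_arm:
  deltas:
    - [[0, 0, -1.5, 0, 0, 0, 0], [0, 0, -1.5, 0, 0, 0, 0], [0, 0, 0, 0, 0, 0, 0]]

```text
clock: 8.77
eef_pos: [589.5, -151.3, 69.4]
tool_rot: [-3.136, -0.01, 1.617]
force: [-4.9, 8.6, 3.9]
width: 0.0
```

Request:
step_arm:
  deltas:
    - [[0, 0, -1.5, 0, 0, 0, 0], [0, 0, -1.5, 0, 0, 0, 0], [0, 0, -1, 0, 0, 0, 0], [0, 0, 0, 0, 0, 0, 0], [0, 0, 0, 0, 0, 0, 0]]

```text
clock: 9.18
eef_pos: [589.5, -151.5, 69.3]
tool_rot: [-3.135, -0.015, 1.619]
force: [-5.2, 16.2, 7.2]
width: -0.3
```

Request:
step_arm:
  deltas:
    - [[0, 0, 4, 0, 0, 0, 0], [0, 0, 4, 0, 0, 0, 0], [0, 0, 2, 0, 0, 0, 0], [0, 0, 0, 0, 0, 0, 0], [0, 0, 0, 8, 0, 0, 0], [0, 0, 0, 12, 0, 0, 0], [0, 0, 0, 25, 0, 0, 0], [0, 0, 0, 40, 0, 0, 0], [0, 0, 0, 40, 0, 0, 0]]

```text
clock: 9.93
eef_pos: [590.9, -152.5, 197.2]
tool_rot: [-3.14, 0.001, 1.61]
force: [1.7, -0.6, 0.2]
width: -0.1
```

Request:
step_arm:
  deltas:
    - [[0, -30, 20, 0, 0, 0, 0], [0, -30, 20, 0, 0, 0, 0], [0, -30, 20, 0, 0, 0, 0], [0, -30, 20, 0, 0, 0, 0], [0, -20, 30, 0, 0, 0, 0], [0, 0, 35, 0, 0, 0, 0], [0, 0, 35, 0, 0, 0, 0], [0, 0, 35, 0, 0, 0, 0], [0, 0, 0, 0, 0, 0, 0]]

```text
clock: 10.68
eef_pos: [451.9, 70.7, 196.1]
tool_rot: [3.14, -0.004, 1.622]
force: [-1.0, 0.0, -0.0]
width: 0.1
```

```bash
python3 - <<'E'
from h import *
p,_=snap('side','side5'); cv2.imwrite('pics/s5z.png',cv2.resize(p[170:320,200:400,::-1],None,fx=4,fy=4,interpolation=cv2.INTER_CUBIC))
p,_=snap('top','top5'); cv2.imwrite('pics/t5z.png',cv2.resize(p[125:245,255:405,::-1],None,fx=5,fy=5,interpolation=cv2.INTER_CUBIC))
E
```

```text
(no output)
```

View pics/s5z.png

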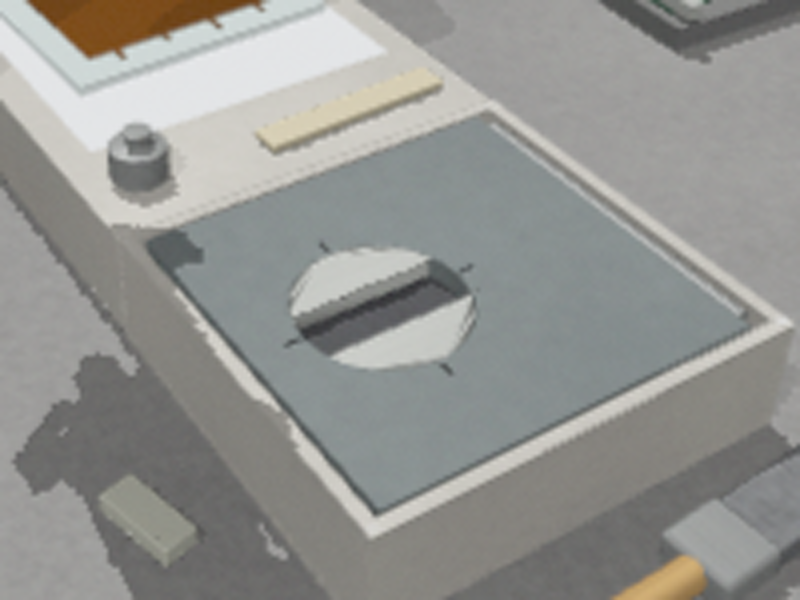

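View pics/t5z.png

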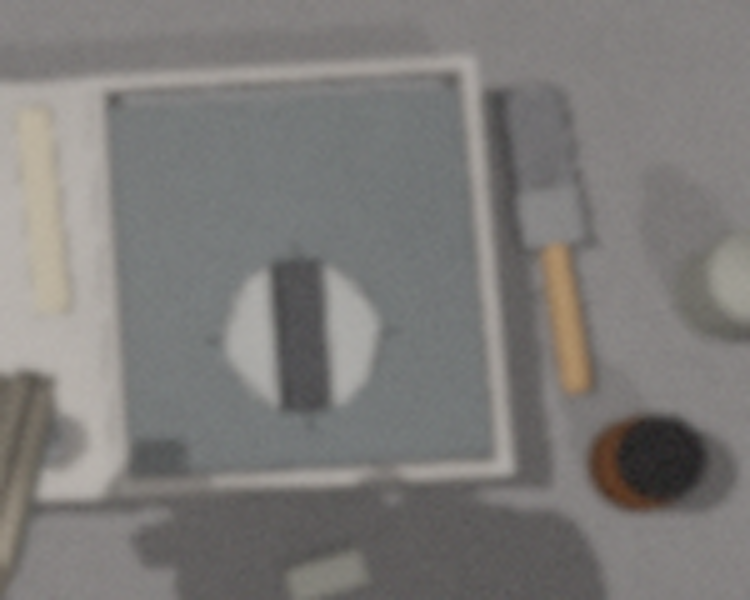

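Both views show the cover flush and the slot running robot-to-hinge, lined up with the tick marks at (297,250) and (312,425) in the top crop. The surrounding things look undisturbed. I'll check the angle in numbers.

```bash
python3 - <<'E'
from h import *
def z(u,v): return u/5+255-.4, v/5+125-.4
def zs(u,v): return u/4+200-.375, v/4+170-.375
def a(n,f,p,q):
    v=ray(n,*f(*p),70)-ray(n,*f(*q),70); return round(float(np.arctan2(v[1],v[0])),3)
print('top slot',a('top',z,(272,262),(280,412)),a('top',z,(320,258),(330,408)),'ticks',a('top',z,(297,248),(312,425)),'box R edge',a('top',z,(477,57),(514,474)))
print('side slot',a('side',zs,(428,263),(298,318)),a('side',zs,(473,298),(332,357)),'ticks',a('side',zs,(470,267),(288,345)),'box R edge',a('side',zs,(792,324),(375,536)))
d=np.load('top5_d.npy'); 
P=np.array([pt('top',u,v,d[v,u]) for v in range(150,215) for u in range(282,350) if d[v,u]>0 and not(298<u<335 and 174<v<212)])
A=np.c_[P[:,:2]-P[:,:2].mean(0),np.ones(len(P))]; c=np.linalg.lstsq(A,P[:,2],rcond=None)[0]; print('cover plane slope,z',c.round(4))
# motion of other things
a0=cv2.imread('pics/side0.png').astype(int);a1=cv2.imread('pics/side5.png').astype(int)
m=(abs(a0-a1).max(2)>40).astype(np.uint8)*255; cv2.imwrite('pics/diff.png',np.hstack([m]))
E
```

```text
top slot 0.019 0.029 ticks 0.048 box R edge 0.038
side slot 0.048 0.026 ticks 0.046 box R edge 0.047
cover plane slope,z [-1.90000e-03  3.00000e-04  6.94207e+01]
```

View pics/diff.png

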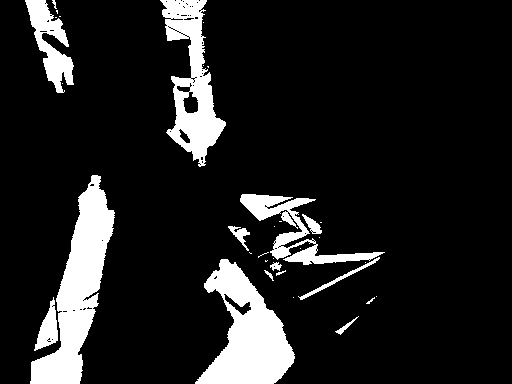

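The slot lines up with the box x axis to within the measuring error (about 0.02 rad) and the turn ended on a hard stop. The cover plane is level at z ≈ 69.4, and nothing else moved. The hand is clear, so I'm handing the job in.

```bash
python3 -c "
from cell import ctrl
s=ctrl.read_state();print(s['clock'],s['force'],s['eef_pos']);print(ctrl.finish_job())"
```

```text
10.7833 [-0.21785707  0.50251049  0.68225619] [452.27039241  64.50137428 196.29906645]
the job is handed in; nothing more can be done
None
```

The cover is shut flush and its fastener is turned clockwise to the stop. I handed the job in at about 10.8 s with the hand clear of everything.

- **Cover:** I pushed it down near its free edge until it hit the stop at about 20 N. Afterwards its top measured level (slope under 0.002) at z ≈ 69.4 mm, against 70 mm for the box top.
- **Dial:** I set the closed fingertips in the slot and pushed them round until the dial stopped moving while the side force rose to about 16 N. The slot then read 0.02–0.05 rad in world axes, against the box axis at about 0.04. Those readings differ by about 0.02 rad, which is as finely as I can read it from the pictures.
- **Other things:** a before-and-after comparison of the side view showed changes only at the arm, its shadows and the cover. I didn't run that comparison on the top view. The force on the hand was near zero when I handed in.

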